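# Fish a selector shaft out of the soak tank

## Robot

A 6-joint arm with a two-finger parallel gripper is mounted at the origin on a cart in front of the work surface, level with it; the furniture and walls round the work are solid. World frame = base frame: x ahead of the robot, y to its left, z up, the work surface at z = 0. Lengths are in mm, angles in rad, forces in N, time in s.
With the tool pointing down it reaches from about 250 to 800 mm from the base axis. Payload 3.9 kg.
Tool frame: the origin (TCP) lies midway between the tips of the shut fingers; the grasp point (between the pads) lies 19 mm behind it; z points along the fingers, y is the direction in which the jaws open and shut (so a half turn about z gives the same grasp; the last joint's range is limited). The gripper opens to 85 mm and grips with 20 to 120 N. Pads are 22 mm wide; open, the fingers measure 114 mm over their backs; the gripper's body (76 mm by 85 mm) begins 54 mm behind the grasp point. The pads swing forward as they close: fully open they stand 13 mm farther back than shut.
Start: joints at [-1.119, 0.26, -0.138, 1.173, 0, 1.571], TCP at [229.202, -472.315, 231.304] pointing down, gripper open.
Joint ranges: [-2.78, 2.78], [-0.83, 1.72], [-1.28, 1.37], [-1.9, 2.12], [-1.57, 1.48], [-3.14, 3.14]. Speed limits (rad/s): [2.57, 2.57, 3.14, 3.14, 3.14, 3.14].

## Interface

Orientations are given as a rotation vector (axis times angle).
In Python, from workcell import bot gives the robot as it stands.
- The arm moves only by the tool move_arm, never from a script. Its argument "targets" is a list of rows, each an object of numbers: "tx", "ty", "tz": the shift along the tool's x, y, z in m; "yaw": the turn about the tool's z in rad. In form: [{"tx": .., "ty": .., "tz": .., "yaw": ..}, ...]. A call has 1 to 12 rows; each row shifts and turns the commanded pose from where the row before left it, along the tool's axes as they then stand; what a row does not reach is not made up. A row lasts 1/12 s, in which the tool goes at most 41.7 mm and 7.16 degrees, less where a joint would pass 70% of its speed; a pose out of reach is approached as far as the arm can. A call with a gripper value outside its range is refused whole. "gripper" is the gripper's target within -1 to 1 (shut at 1, half-way at 0, fully open at -1), set as the call begins (left out, the last holds). The fingers move at their own pace and stop on an object; "newtons" is the grip in N (left out, the last holds). Time passes only in rows, so rows that do not move let the fingers close. It gives the time, the measured TCP pose, the force and the opening at its end, in the units of the state.
- bot.read_state(): the state, without advancing time (a new reading comes with each control period).
- bot.read_camera(name): name is "side" or "top"; returns the picture (400x640x3 uint8, red, green, blue); there is no depth.
- bot.camera_model(name): a dict with "fx", "fy", "cx", "cy" (pixels), "D" ([k1, k2, p1, p2, k3] as OpenCV has them; the pictures are not rectified), "R" (3x3) and "t" (3): a world point X has camera coordinates R X + t. Camera axes: x right, y down, z forward; pixel columns grow to the right and rows downward; lengths in mm; the calibration is good to about 2 mm. A picture is of the moment at which its call begins. camera_model takes no time and is no camera call.
- bot.finish_job(): hands the job in, once; it reports no verdict.
The state is a dict: "time": time; "qpos": joint angles; "joint_vel": joint speeds; "tau": joint torques, N m; "tool_pos": TCP position; "ee_rot": TCP orientation; "ft_force": force on the tool from outside, world axes, zero at the start; "moment": the same for the moment, N m; "width": finger opening in mm.
Only numpy, scipy, OpenCV 4.12 (cv2) and the standard library are available. Lean on these libraries where they do the work, as an engineer would, in place of code of your own. Each camera call takes 0.05 s, during which the arm holds its last target. There are 200 camera calls.

## Task

Press the red-padded sprung lever on the side of the soak tank down until its latch catches, and let go of it, so that the yellow retaining bar swings back off the opening. Then pick up the long shaft that lies in the tank, tilt it to bring it out end first through the opening, which is shorter than the shaft, and finish holding it still in the air with all of it well above the tank. Leave the lever latched, and leave the other parts on the table where they are.

Things in the scene. Friction and masses are not known exactly. Their poses are not given: they have to be found in the camera images.
- tank: Grey steel soak tank fixed to the table, dry, 274 x 138 mm. Origin on the table under its centre; x along its length away from the robot, y left, z up. Inside: x -133 to 133, y -65 to 65, floor z = 28 mm. A 3 mm deck (top z = 70 mm) covers both ends and leaves an opening from x = -67 to 113 mm over the full inner width. Side walls 4 mm, as high as the deck; wire handle on the left to y = 88 mm.
- opening (a point): Centre of the opening in the deck, level with the deck top (x = 23, y = 0, z = 70 mm in the tank's frame); axes as the tank's. The opening is 180 mm long (x) and 130 mm wide (y), shorter than the shaft even corner to corner. The pocket under the near deck is 66 mm deep, that under the far deck 20 mm.
- lever (a joint): Sprung lever on the tank's right side, hinged along y at x = -75, y = -97, z = 58 mm of the tank's frame. 0 = up, grows as the pad is pressed down, stop 0.46 rad. Near 0.39 rad a latch bolt snaps over its tip; let go, it stays at about 0.375 rad; let go earlier, it springs back. Needs up to about 15 N at the pad. Turns the yellow bar six times as far.
- lever_pad (a point): Middle of the top face of the lever's red pad, 30 x 26 mm; moves with the lever. Up: x = 7, y = -97, z = 84 mm in the tank's frame, sloping 0.2 rad down toward the hinge; latched: z = 52; at the stop: x = 9, z = 45 mm. Beside it: the tank's side wall, 15 mm from the pad's edge, and the brass latch bolt and its housing, 58 mm high, from 25 mm beyond the pad's middle.
- bail_bar (a point): Middle of the yellow 6 mm retaining bar, which lies across the opening at x = 73, z = 74 mm of the tank's frame while the lever is up. With the lever latched it has swung up and over by about 2.25 rad about x = 131, z = 64 mm and rests beyond the tank's far end, at about x = 175, z = 103 mm.
- shaft: Dark steel shaft, 236 mm long, 12 mm wide, 13 mm high, 0.24 kg, on the tank's floor; grip it anywhere. Origin on its underside at mid-length, y along it to the far end, z up. Starts within 0.05 rad of the tank's x axis and 15 mm of its centre line, far end 5 to 15 mm under the far deck, near end 40 to 55 mm under the near deck, so it must be drawn toward the robot before the far end can rise.
- shaft_far (a point): Centre of the shaft's end face that is farther from the robot at the start (y = +118 mm of the shaft).
- shaft_near (a point): Centre of the shaft's end face that is nearer the robot at the start (y = -118 mm of the shaft).
- ring_wheel: Loose ring gear on the table, 85 mm across, 19 mm high; leave alone. Origin under its centre.
- castle_nut: Loose nut, 27 mm across, 12 mm high; leave alone. Origin under its centre.
- paste_tin: White tin with a grey lid, 67 mm across, 43 mm high; leave alone. Origin under its centre.
- drift_punch: Brass drift punch, 145 mm long, 16 mm thick; leave alone. Origin under its middle.
- spanner_13: Combination spanner, 174 mm long, 6 mm thick; leave alone. Origin under its middle.
- bearing_sealed_40: Sealed ball bearing, 42 mm across, 14 mm high; leave alone. Origin under its centre.

How it is judged:
By the outcome, as a careful person would: the job done as asked, in the order asked, and still so for the second after the job is handed in, while the arm keeps its last pose, push and grip.
It also fails if it takes over 45 s, if anything falls off the work surface, if the arm or the gripper's body presses on something with over 40 N, if the wrist force passes 120 N, or if a joint passes its speed limit or range.

## Working session

There is one attempt and no reset: what is moved stays moved. The work goes in short steps, Python scripts to look and compute and a tool call to move; the robot and the scene stay as the last step left them, time stands still between calls to the robot, and variables do not carry over. Pictures are saved under pics/ and viewed, about 8 in all and at most 12, crops included, and the job is handed in when it is done.

Besides the shell and the picture viewer there is one more tool, called after "Emit:" by a JSON object that holds its "op" and its "data", one argument or row to a line. move_arm: Moves the arm, as the interface text tells. Its arguments: {"type":"object","properties":{"targets":{"type":"array"},"gripper":{"type":"number"},"newtons":{"type":"number"}},"required":["targets"]}

```bash
mkdir -p pics; ls
python3 - <<'E'
from workcell import bot
import cv2
s=bot.read_state();print(s)
for n in("top","side"):
    cv2.imwrite(f"pics/{n}0.png",bot.read_camera(n)[:,:,::-1]);print(n,bot.camera_model(n))
E
```

```text
pics
{'time': 0.0, 'qpos': array([-1.11901770e+00,  2.60670064e-01, -1.39408419e-01,  1.17272538e+00,
       -8.17090548e-06,  1.57078167e+00]), 'joint_vel': array([ 2.03124173e-03, -6.62868621e-05,  5.00966459e-04,  3.03862687e-04,
        1.01313310e-03, -7.67594948e-04]), 'tau': array([-1.52338820e-03, -4.05677783e+01,  2.53922617e+01,  1.85873627e-02,
       -7.19190621e-05, -1.86368233e-06]), 'tool_pos': array([ 228.88384152, -471.68771563,  230.45736288]), 'ee_rot': array([-3.05987118e+00, -7.03217088e-01,  7.18322656e-04]), 'ft_force': array([-0.36609428,  0.40321989, -0.11491196]), 'moment': array([ 0.00410961,  0.01745816, -0.00301514]), 'width': 85.32350786723887}
top {'fx': 379.3651658493872, 'fy': 379.3651658493872, 'cx': 318.19401299028755, 'cy': 207.6314099898988, 'D': array([-0.00256825,  0.        ,  0.        ,  0.        ,  0.        ]), 'R': array([[-1.64704216e-01, -9.86342870e-01, -5.13454694e-04],
       [-9.57172147e-01,  1.59958772e-01, -2.41318614e-01],
       [ 2.38105026e-01, -3.92547285e-02, -9.70445806e-01]]), 't': array([182.72967422, 556.40797742, 836.78787409])}
side {'fx': 372.1820277031313, 'fy': 372.1820277031313, 'cx': 314.0547075001687, 'cy': 200.36058635587773, 'D': array([-0.0470769,  0.       ,  0.       ,  0.       ,  0.       ]), 'R': array([[-0.92451177, -0.38088666, -0.01426011],
       [-0.25264954,  0.64040121, -0.72529614],
       [ 0.28538781, -0.66694201, -0.6882893 ]]), 't': array([556.62757524, 113.71770656, 855.03318404])}
```

View pics/top0.png

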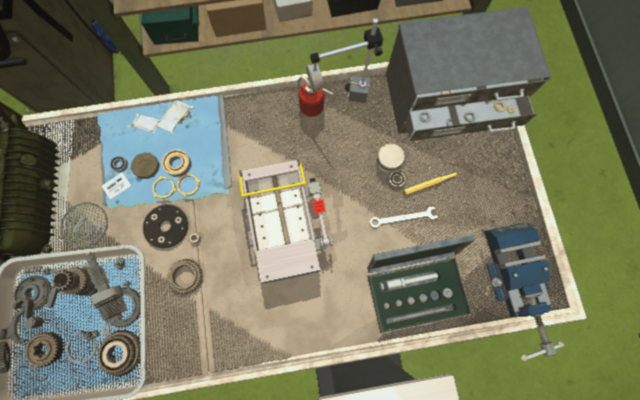

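View pics/side0.png

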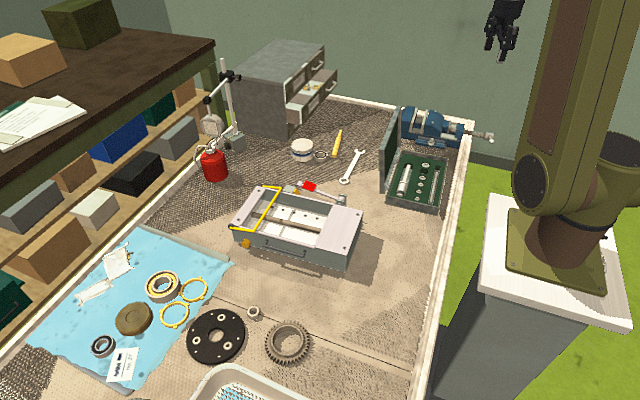

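The top view shows the tank around (278,222), the red pad at (319,207) and the yellow bar across the far part of the opening. In the side view the tank is around (297,230) and the pad at (310,187). I'll enlarge both.

Run:
```python
import cv2,numpy as np
a=cv2.imread("pics/top0.png")[150:290,225:345];b=cv2.imread("pics/side0.png")[170:280,220:370]
a=cv2.resize(a,None,fx=4,fy=4,interpolation=cv2.INTER_CUBIC) #480x560
cv2.imwrite("pics/ca.png",a)
b=cv2.resize(b,None,fx=5,fy=5,interpolation=cv2.INTER_CUBIC) #750x550
cv2.imwrite("pics/cb.png",b)
```

```text
(no output)
```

View pics/ca.png

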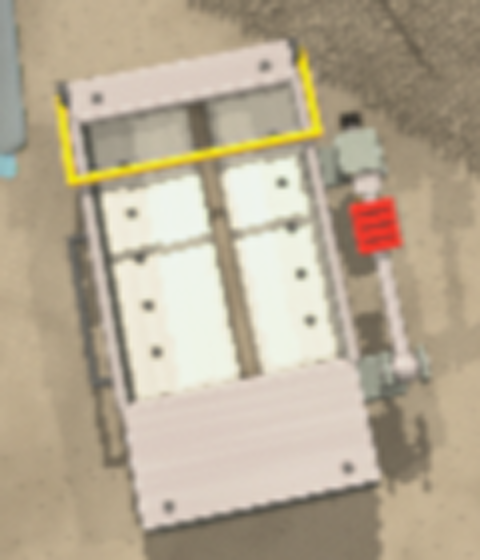

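View pics/cb.png

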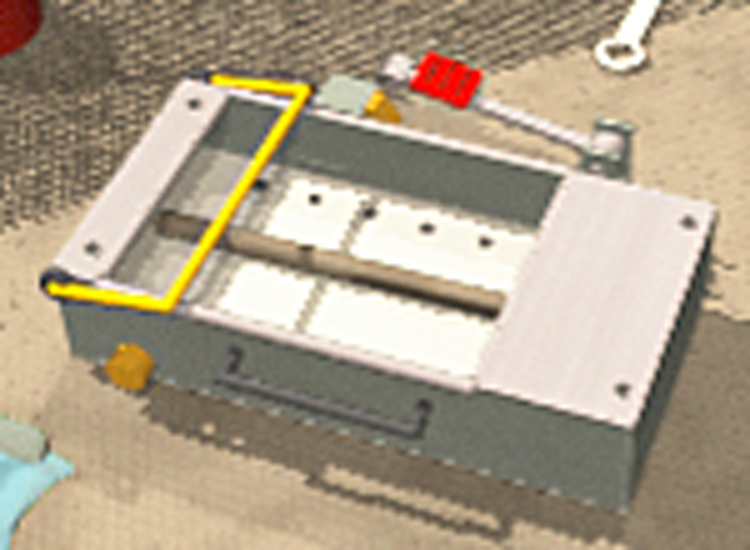

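```bash
cat > h.py <<'E'
import numpy as np,cv2
from workcell import bot
from scipy.optimize import least_squares
CM={n:bot.camera_model(n) for n in("top","side")}
def proj(n,P):
    c=CM[n];K=np.array([[c["fx"],0,c["cx"]],[0,c["fy"],c["cy"]],[0,0,1]])
    return cv2.projectPoints(np.atleast_2d(P).astype(float),cv2.Rodrigues(c["R"])[0],c["t"],K,c["D"])[0][:,0]
def ray(n,uv,z):
    c=CM[n];K=np.array([[c["fx"],0,c["cx"]],[0,c["fy"],c["cy"]],[0,0,1]])
    u=cv2.undistortPoints(np.array(uv,float).reshape(-1,1,2),K,c["D"])[:,0]
    d=np.c_[u,np.ones(len(u))]@c["R"];o=-c["R"].T@c["t"]
    return o+d*((z-o[2])/d[:,2])[:,None]
def unc(p,f,x,y): return (np.array(p,float)+.5)/f-.5+[x,y]
def T(p,P):
    P=np.atleast_2d(P).astype(float);c,s=np.cos(p[2]),np.sin(p[2])
    return np.c_[P[:,0]*c-P[:,1]*s+p[0],P[:,0]*s+P[:,1]*c+p[1],P[:,2]]
def Ti(p,P):
    P=np.atleast_2d(P).astype(float)-[p[0],p[1],0];c,s=np.cos(p[2]),np.sin(p[2])
    return np.c_[P[:,0]*c+P[:,1]*s,-P[:,0]*s+P[:,1]*c,P[:,2]]
E
python3 - <<'E'
from h import *
C=np.array([[-137,69,70],[-137,-69,70],[137,69,70],[137,-69,70],[7,-97,84]])
t=unc([[143,530],[380,484],[66,85],[295,40],[376,226]],4,225,150)
s=unc([[632,430],[717,207],[52,285],[190,80],[447,78]],5,220,170)
f=lambda p,n:((proj("top",T(p,C))-t).ravel() if 't' in n else np.r_[[]], (proj("side",T(p,C))-s).ravel() if 's' in n else np.r_[[]])
for n in("t","s","ts"):
    r=least_squares(lambda p:np.r_[f(p,n)],[400,0,0.1],x_scale=[100,100,.1]);print(n,r.x,r.fun.round(1))
p=r.x
print("shaft top",Ti(p,ray("top",unc([[202,112],[219,220],[250,374]],4,225,150),41)))
print("shaft side",Ti(p,ray("side",unc([[165,216],[305,251],[500,299]],5,220,170),39)))
np.save("p.npy",p);print("pad",T(p,[7,-97,84]),"shaft tank",T(p,[0,0,41]))
E
```

```text
t [5.66973412e+02 1.83311157e+02 3.53540551e-02] [-0.2  0.3  0.1 -0.4  0.7 -0.4 -1.   0.2  0.5  0.4]
s [5.65277035e+02 1.86236347e+02 4.97205078e-02] [ 1.2  0.6  0.7  0.  -0.8 -2.1 -1.4  0.4 -0.   0.5]
ts [5.66347544e+02 1.84361707e+02 4.14551596e-02] [-0.3  0.8 -0.  -0.3 -0.   0.1 -1.8  0.4  0.   0.5  0.6  0.1  0.6 -0.2
 -0.7 -3.2 -1.  -0.4  0.2 -0. ]
shaft top [[113.33906747  -7.80641671  41.        ]
 [ 42.3396614   -5.56570087  41.        ]
 [-55.48330434  -6.47595862  41.        ]]
shaft side [[120.14270513  -4.78829131  39.        ]
 [ 46.44849943  -5.82097743  39.        ]
 [-51.04857345  -7.55052994  39.        ]]
pad [[577.36152899  87.73514702  84.        ]] shaft tank [[566.34754414 184.36170723  41.        ]]
```

The tank is at about (566.5, 184) with yaw about 0.037. The shaft is at tank y ≈ -6.5 and nearly parallel to the tank. I'll move above the lever pad with the fingers shut.

Emit:
{"op": "move_arm", "data": {
  "targets": [
    {"tx":0.02,"ty":-0.013,"tz":-0.02},
    {"tx":0.031,"ty":-0.0195},
    {"tx":0.031,"ty":-0.0195},
    {"tx":0.031,"ty":-0.0195},
    {"tx":0.031,"ty":-0.0195},
    {"tx":0.031,"ty":-0.0195},
    {"tx":0.031,"ty":-0.0195},
    {"tx":0.031,"ty":-0.0195},
    {"tx":0.031,"ty":-0.0195},
    {"tx":0.031,"ty":-0.0195},
    {"tx":0.031,"ty":-0.0195},
    {"tx":0.031,"ty":-0.0195}
  ],
  "gripper": 1,
  "newtons": 60
}}

```text
invalid input
```

Emit:
{"op": "move_arm", "data": {
  "targets": [
    {"tx":0.031,"ty":-0.0195},
    {"tx":0.031,"ty":-0.0195},
    {"tx":0.031,"ty":-0.0195},
    {"tx":0.031,"ty":-0.0195},
    {"tx":0.031,"ty":-0.0195},
    {"tx":0.031,"ty":-0.0195},
    {"tx":0.012,"ty":-0.008},
    {"yaw":0.105},
    {"yaw":0.105},
    {"yaw":0.105},
    {"yaw":0.1},
    {"tz":0.03}
  ]
}}

```text
invalid input
```

```bash
cat >> h.py <<'E'
p=np.array([566.4,184.0,0.038])
from scipy.spatial.transform import Rotation as Ro
def rel(target):  # tool-frame shift (mm) to world TCP target, yaw to align tool x with tank x
    s=bot.read_state();R=Ro.from_rotvec(s["ee_rot"]).as_matrix()
    h=np.arctan2(R[1,0],R[0,0]);print("t %.2f"%s["time"],"tcp",s["tool_pos"].round(1),"tank",Ti(p,s["tool_pos"]).round(1),"F",s["ft_force"].round(1),"M",s["moment"].round(2),"w %.1f"%s["width"],"tilt",R[:,2].round(3))
    print("shift",(R.T@(np.array(target).ravel()-s["tool_pos"])).round(1),"yaw",round(h-p[2],3))
def look(n,name,c=None,f=1):
    im=bot.read_camera(n)[:,:,::-1]
    if c: im=im[c[1]:c[3],c[0]:c[2]]
    cv2.imwrite(f"pics/{name}.png",cv2.resize(im,None,fx=f,fy=f,interpolation=cv2.INTER_CUBIC))
E
python3 - <<'E'
from h import *
rel(T(p,[7,-97,84]))
E
```

```text
t 0.10 tcp [ 228.9 -471.8  230.5] tank [[-362.2 -642.5  230.5]] F [-0.5 -0.6  0.3] M [ 0.09 -0.04 -0.01] w 85.3 tilt [-0.001  0.002 -1.   ]
shift [ 557.3 -350.8  147.2] yaw 0.414
```

Emit:
{"op": "move_arm", "data": {
  "targets": [
    {"tx":0.02,"ty":-0.013,"tz":-0.02,"yaw":0},
    {"tx":0.031,"ty":-0.0195,"tz":0,"yaw":0},
    {"tx":0.031,"ty":-0.0195,"tz":0,"yaw":0},
    {"tx":0.031,"ty":-0.0195,"tz":0,"yaw":0},
    {"tx":0.031,"ty":-0.0195,"tz":0,"yaw":0},
    {"tx":0.031,"ty":-0.0195,"tz":0,"yaw":0},
    {"tx":0.031,"ty":-0.0195,"tz":0,"yaw":0},
    {"tx":0.031,"ty":-0.0195,"tz":0,"yaw":0},
    {"tx":0.031,"ty":-0.0195,"tz":0,"yaw":0},
    {"tx":0.031,"ty":-0.0195,"tz":0,"yaw":0},
    {"tx":0.031,"ty":-0.0195,"tz":0,"yaw":0},
    {"tx":0.031,"ty":-0.0195,"tz":0,"yaw":0}
  ],
  "gripper": 1,
  "newtons": 60
}}

```text
time: 1.1
tool_pos: [454.9, -108.2, 251.0]
ee_rot: [-3.062, -0.704, 0.001]
ft_force: [0.9, -1.8, 0.2]
width: -0.1
```

Emit:
{"op": "move_arm", "data": {
  "targets": [
    {"tx":0.031,"ty":-0.0195,"tz":0,"yaw":0},
    {"tx":0.031,"ty":-0.0195,"tz":0,"yaw":0},
    {"tx":0.031,"ty":-0.0195,"tz":0,"yaw":0},
    {"tx":0.031,"ty":-0.0195,"tz":0,"yaw":0},
    {"tx":0.031,"ty":-0.0195,"tz":0,"yaw":0},
    {"tx":0.031,"ty":-0.0195,"tz":0,"yaw":0},
    {"tx":0.012,"ty":-0.008,"tz":0,"yaw":0},
    {"tx":0,"ty":0,"tz":0,"yaw":0.105},
    {"tx":0,"ty":0,"tz":0.02,"yaw":0.105},
    {"tx":0,"ty":0,"tz":0.03,"yaw":0.104},
    {"tx":0,"ty":0,"tz":0.03,"yaw":0.1},
    {"tx":0,"ty":0,"tz":0.03,"yaw":0}
  ]
}}

```text
time: 2.1
tool_pos: [581.0, 55.8, 140.1]
ee_rot: [-3.115, -0.131, 0.003]
ft_force: [0.3, 0.2, -0.4]
width: -0.1
```

Run:
```python
from h import *
rel(T(p,[7,-97,84]))
```

```text
t 2.10 tcp [581.   55.8 140.1] tank [[   9.7 -128.6  140.1]] F [ 0.3  0.2 -0.4] M [-0.04  0.01  0.03] w -0.1 tilt [-0.003  0.024 -1.   ]
shift [ -1.2 -30.4  56.8] yaw 0.046
```

Emit:
{"op": "move_arm", "data": {
  "targets": [
    {"tx":-0.002,"ty":-0.016,"tz":0,"yaw":0.04},
    {"tx":0,"ty":-0.0145,"tz":0.02,"yaw":0},
    {"tx":0,"ty":0,"tz":0.015,"yaw":0},
    {"tx":0,"ty":0,"tz":0,"yaw":0},
    {"tx":0,"ty":0,"tz":0,"yaw":0}
  ]
}}

```text
time: 2.52
tool_pos: [577.8, 66.2, 108.0]
ee_rot: [-3.091, -0.138, 0.008]
ft_force: [0.4, -0.3, 0.3]
width: 0.2
```

Run:
```python
from h import *
rel(T(p,[7,-97,84]))
look("side","s1",(220,120,370,270),5)
print(proj("side",T(p,[[7,-97,84]])),proj("side",bot.read_state()["tool_pos"]))
```

```text
t 2.52 tcp [577.8  66.2 108. ] tank [[   6.9 -118.1  108. ]] F [ 0.4 -0.3  0.3] M [-0.07 -0.02 -0.03] w 0.2 tilt [-0.007  0.047 -0.999]
shift [  1.3 -19.9  25. ] yaw 0.051
[[309.37939233 185.09171855]] [[311.9271944  171.91205187]]
```

View pics/s1.png

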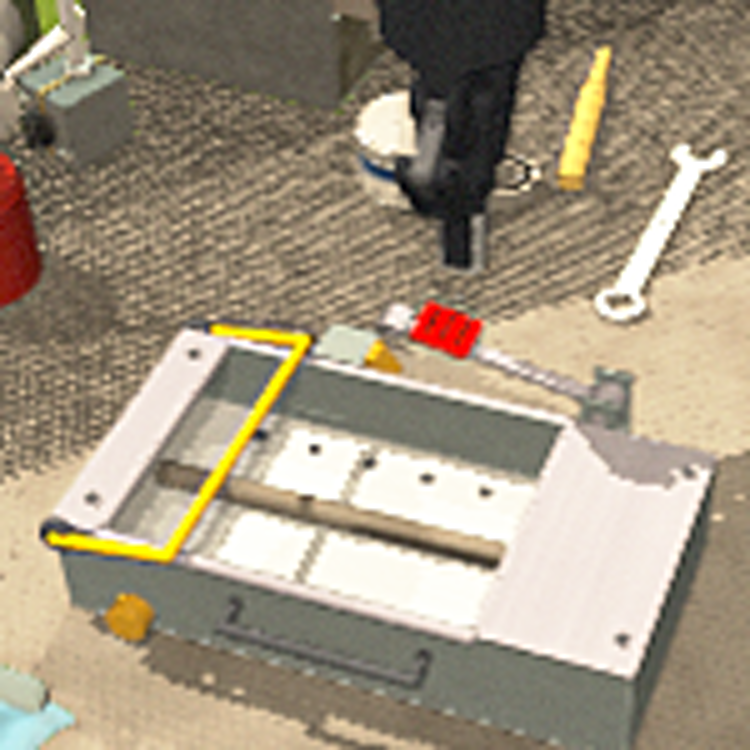

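The fingertips are at crop (462,268) and the pad middle is at (447,330). The tool is lagging in y and tilting, so I'll check the joints.

Run:
```python
from h import *
s=bot.read_state();print(s["qpos"].round(3),s["joint_vel"].round(3))
rel(T(p,[7,-97,84]))
```

```text
[ 0.088  0.433 -0.212  0.928  0.047  3.141] [-0.    -0.009  0.015 -0.007 -0.    -0.001]
t 2.57 tcp [578.7  66.3 108.8] tank [[   7.8 -118.1  108.8]] F [ 0.7 -0.6  0.5] M [-0.06 -0.04  0.07] w -0.1 tilt [-0.005  0.047 -0.999]
shift [  0.3 -19.9  25.7] yaw 0.051
```

Emit:
{"op": "move_arm", "data": {
  "targets": [
    {"tx":0,"ty":-0.01,"tz":0,"yaw":0},
    {"tx":0,"ty":0,"tz":0,"yaw":0},
    {"tx":0,"ty":0,"tz":0,"yaw":0}
  ]
}}

```text
time: 2.82
tool_pos: [578.6, 72.1, 109.1]
ee_rot: [-3.087, -0.15, 0.004]
ft_force: [-0.5, -0.6, -0.0]
width: 0.2
```

Run:
```python
from h import *
s=bot.read_state();print(s["qpos"].round(3),s["joint_vel"].round(3))
rel(T(p,[7,-97,84]))
```

```text
[ 0.096  0.433 -0.211  0.927  0.051  3.141] [-0.005  0.004 -0.01  -0.005 -0.004  0.   ]
t 2.82 tcp [578.6  72.1 109.1] tank [[   7.9 -112.3  109.1]] F [-0.5 -0.6 -0. ] M [-0.06 -0.02 -0.01] w 0.2 tilt [-0.005  0.051 -0.999]
shift [  0.  -14.   25.9] yaw 0.059
```

Joint 6 is at its limit, so I'll turn the other way by a half turn.

Emit:
{"op": "move_arm", "data": {
  "targets": [
    {"tx":0,"ty":0,"tz":0,"yaw":-0.12},
    {"tx":0,"ty":0,"tz":0,"yaw":-0.12},
    {"tx":0,"ty":0,"tz":0,"yaw":-0.12},
    {"tx":0,"ty":0,"tz":0,"yaw":-0.12},
    {"tx":0,"ty":0,"tz":0,"yaw":-0.12},
    {"tx":0,"ty":0,"tz":0,"yaw":-0.12},
    {"tx":0,"ty":0,"tz":0,"yaw":-0.12},
    {"tx":0,"ty":0,"tz":0,"yaw":-0.12},
    {"tx":0,"ty":0,"tz":0,"yaw":-0.12},
    {"tx":0,"ty":0,"tz":0,"yaw":-0.12},
    {"tx":0,"ty":0,"tz":0,"yaw":-0.12},
    {"tx":0,"ty":0,"tz":0,"yaw":-0.12}
  ]
}}

```text
time: 3.82
tool_pos: [578.0, 71.8, 108.5]
ee_rot: [-2.223, -2.161, -0.048]
ft_force: [-0.2, 0.1, -0.1]
width: -0.4
```

Emit:
{"op": "move_arm", "data": {
  "targets": [
    {"tx":0,"ty":0,"tz":0,"yaw":-0.12},
    {"tx":0,"ty":0,"tz":0,"yaw":-0.12},
    {"tx":0,"ty":0,"tz":0,"yaw":-0.12},
    {"tx":0,"ty":0,"tz":0,"yaw":-0.12},
    {"tx":0,"ty":0,"tz":0,"yaw":-0.12},
    {"tx":0,"ty":0,"tz":0,"yaw":-0.12},
    {"tx":0,"ty":0,"tz":0,"yaw":-0.12},
    {"tx":0,"ty":0,"tz":0,"yaw":-0.12},
    {"tx":0,"ty":0,"tz":0,"yaw":-0.12},
    {"tx":0,"ty":0,"tz":0,"yaw":-0.12},
    {"tx":0,"ty":0,"tz":0,"yaw":-0.12},
    {"tx":0,"ty":0,"tz":0,"yaw":-0.12}
  ]
}}

```text
time: 4.82
tool_pos: [578.1, 71.8, 108.5]
ee_rot: [-0.249, -3.121, -0.078]
ft_force: [-0.4, -0.4, -0.4]
width: -0.3
```

Run:
```python
from h import *
s=bot.read_state();print(s["qpos"].round(3),s["joint_vel"].round(3))
rel(T(p,[7,-97,84]))
```

```text
[ 0.096  0.433 -0.212  0.927  0.051  0.255] [ 0.000e+00  2.000e-03 -1.000e-03  1.000e-03 -1.000e-03 -1.425e+00]
t 4.82 tcp [578.1  71.8 108.5] tank [[   7.4 -112.5  108.5]] F [-0.4 -0.4 -0.4] M [-0.04 -0.03  0.01] w -0.3 tilt [-0.006  0.051 -0.999]
shift [ 3.1 14.  25.2] yaw 2.945
```

Emit:
{"op": "move_arm", "data": {
  "targets": [
    {"tx":0,"ty":0.008,"tz":0,"yaw":-0.1},
    {"tx":0,"ty":0.007,"tz":0,"yaw":-0.1},
    {"tx":0,"ty":0,"tz":0.01,"yaw":0},
    {"tx":0,"ty":0,"tz":0,"yaw":0},
    {"tx":0,"ty":0,"tz":0,"yaw":0}
  ]
}}

```text
time: 5.23
tool_pos: [578.6, 86.8, 97.8]
ee_rot: [0.051, -3.132, -0.079]
ft_force: [0.4, 1.2, 0.1]
width: 0.1
```

Run:
```python
from h import *
rel(T(p,[7,-97,84]))
rel(T(p,[8,-97,46]))
```

```text
t 5.23 tcp [578.6  86.8  97.8] tank [[  8.5 -97.6  97.8]] F [0.4 1.2 0.1] M [-0.1   0.   -0.05] w 0.1 tilt [-0.009  0.05  -0.999]
shift [ 1.4 -0.1 13.8] yaw -3.147
t 5.23 tcp [578.6  86.8  97.8] tank [[  8.5 -97.6  97.8]] F [0.4 1.2 0.1] M [-0.1   0.   -0.05] w 0.1 tilt [-0.009  0.05  -0.999]
shift [ 0.1 -2.  51.8] yaw -3.147
```

Emit:
{"op": "move_arm", "data": {
  "targets": [
    {"tx":0,"ty":0,"tz":0.008,"yaw":0},
    {"tx":0,"ty":-0.001,"tz":0.008,"yaw":0},
    {"tx":0,"ty":0,"tz":0.008,"yaw":0},
    {"tx":0,"ty":-0.001,"tz":0.008,"yaw":0},
    {"tx":0,"ty":0,"tz":0.008,"yaw":0},
    {"tx":0,"ty":0,"tz":0.005,"yaw":0},
    {"tx":0,"ty":0,"tz":0.004,"yaw":0},
    {"tx":0,"ty":0,"tz":0,"yaw":0},
    {"tx":0,"ty":0,"tz":0,"yaw":0}
  ]
}}

```text
time: 5.98
tool_pos: [583.9, 87.4, 51.7]
ee_rot: [-0.053, 3.137, 0.08]
ft_force: [2.9, -1.0, 9.3]
width: -0.0
```

Run:
```python
from h import *
rel(T(p,[8,-97,46]))
```

```text
t 5.98 tcp [583.9  87.4  51.7] tank [[ 13.8 -97.2  51.7]] F [ 2.9 -1.   9.3] M [-0.21 -0.77 -0.02] w -0.0 tilt [ 0.002  0.051 -0.999]
shift [ 5.8 -0.1  5.7] yaw -3.146
```

Emit:
{"op": "move_arm", "data": {
  "targets": [
    {"tx":0.002,"ty":0,"tz":0.003,"yaw":0},
    {"tx":0.001,"ty":0,"tz":0.003,"yaw":0},
    {"tx":0,"ty":0,"tz":0.002,"yaw":0},
    {"tx":0,"ty":0,"tz":0,"yaw":0},
    {"tx":0,"ty":0,"tz":0,"yaw":0}
  ]
}}

```text
time: 6.4
tool_pos: [583.3, 87.4, 45.9]
ee_rot: [-0.052, 3.132, 0.079]
ft_force: [4.0, -2.5, 17.4]
width: 0.2
```

Run:
```python
from h import *
rel(T(p,[8,-97,46]))
```

```text
t 6.40 tcp [583.3  87.4  45.9] tank [[ 13.2 -97.2  45.9]] F [ 4.  -2.5 17.4] M [-0.47 -0.72 -0.05] w 0.2 tilt [ 0.008  0.05  -0.999]
shift [ 5.2  0.2 -0.1] yaw -3.146
```

Emit:
{"op": "move_arm", "data": {
  "targets": [
    {"tx":0,"ty":0,"tz":-0.005,"yaw":0},
    {"tx":0,"ty":0,"tz":-0.01,"yaw":0},
    {"tx":0,"ty":0,"tz":-0.02,"yaw":0},
    {"tx":0,"ty":0,"tz":-0.04,"yaw":0},
    {"tx":0,"ty":0,"tz":-0.04,"yaw":0},
    {"tx":0,"ty":0,"tz":0,"yaw":0}
  ]
}}

```text
time: 6.9
tool_pos: [581.2, 82.0, 163.5]
ee_rot: [-0.053, 3.135, 0.081]
ft_force: [1.7, -0.7, 1.0]
width: 0.1
```

Run:
```python
from h import *
look("side","s2",(220,120,370,270),5)
rel(T(p,[78,-6.5,90]))
```

```text
t 6.95 tcp [580.   82.  160.5] tank [[   9.7 -102.4  160.5]] F [ 0.9  0.1 -0.6] M [-0.04  0.03 -0.04] w 0.1 tilt [ 0.001  0.051 -0.999]
shift [-67.7  92.5  75.5] yaw -3.146
```

View pics/s2.png

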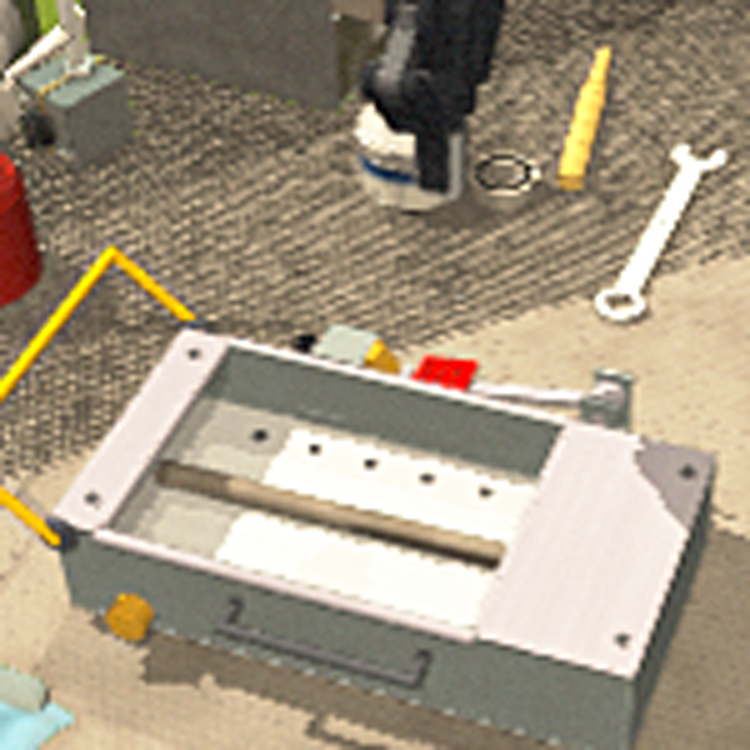

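The lever is latched (pad low at (445,372)) and the bar has swung off beyond the far end. Now I'll go over the far part of the shaft, opening to about 42 mm.

Emit:
{"op": "move_arm", "data": {
  "targets": [
    {"tx":-0.026,"ty":0.031,"tz":0,"yaw":0},
    {"tx":-0.026,"ty":0.031,"tz":0,"yaw":0},
    {"tx":-0.026,"ty":0.0305,"tz":0.02,"yaw":0},
    {"tx":0,"ty":0,"tz":0.03,"yaw":0},
    {"tx":0,"ty":0,"tz":0.02,"yaw":0},
    {"tx":0,"ty":0,"tz":0,"yaw":0},
    {"tx":0,"ty":0,"tz":0,"yaw":0}
  ],
  "gripper": 0,
  "newtons": 30
}}

```text
time: 7.53
tool_pos: [646.9, 177.8, 89.1]
ee_rot: [0.054, -3.128, -0.077]
ft_force: [-0.6, 0.6, 0.4]
width: 42.6
```

Run:
```python
from h import *
rel(T(p,[88,-6.5,31]));print(bot.read_state()["qpos"].round(2))
look("top","t2",(225,130,345,280),4)
```

```text
t 7.53 tcp [646.9 177.8  89.1] tank [[80.2 -9.3 89.1]] F [-0.6  0.6  0.4] M [-0.03  0.   -0.03] w 42.6 tilt [-0.013  0.049 -0.999]
shift [-8.5 -0.  58.1] yaw -3.145
[0.24 0.59 0.01 0.99 0.05 0.21]
```

View pics/t2.png

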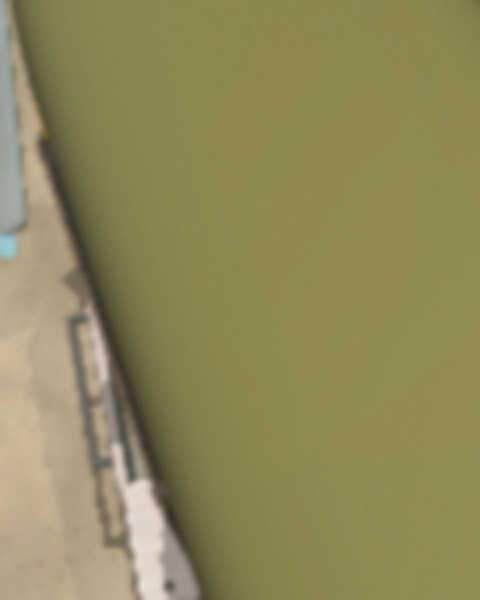

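The arm hides the tank from the top camera. I'll descend and grip.

Emit:
{"op": "move_arm", "data": {
  "targets": [
    {"tx":-0.008,"ty":0,"tz":0.015,"yaw":0},
    {"tx":0,"ty":0,"tz":0.015,"yaw":0},
    {"tx":0,"ty":0,"tz":0.015,"yaw":0},
    {"tx":0,"ty":0,"tz":0.007,"yaw":0},
    {"tx":0,"ty":0,"tz":0.003,"yaw":0},
    {"tx":0,"ty":0,"tz":0,"yaw":0}
  ]
}}

```text
time: 8.08
tool_pos: [657.2, 181.2, 36.9]
ee_rot: [0.054, -3.134, -0.079]
ft_force: [0.2, 0.2, -0.3]
width: 42.7
```

Run:
```python
from h import *
rel(T(p,[88,-6.5,31]))
look("side","s3",(220,120,370,270),5)
```

```text
t 8.08 tcp [657.2 181.2  36.9] tank [[90.6 -6.3 36.9]] F [ 0.2  0.2 -0.3] M [-0.1  -0.01  0.02] w 42.7 tilt [-0.007  0.051 -0.999]
shift [ 2.6 -0.5  5.9] yaw -3.145
```

View pics/s3.png

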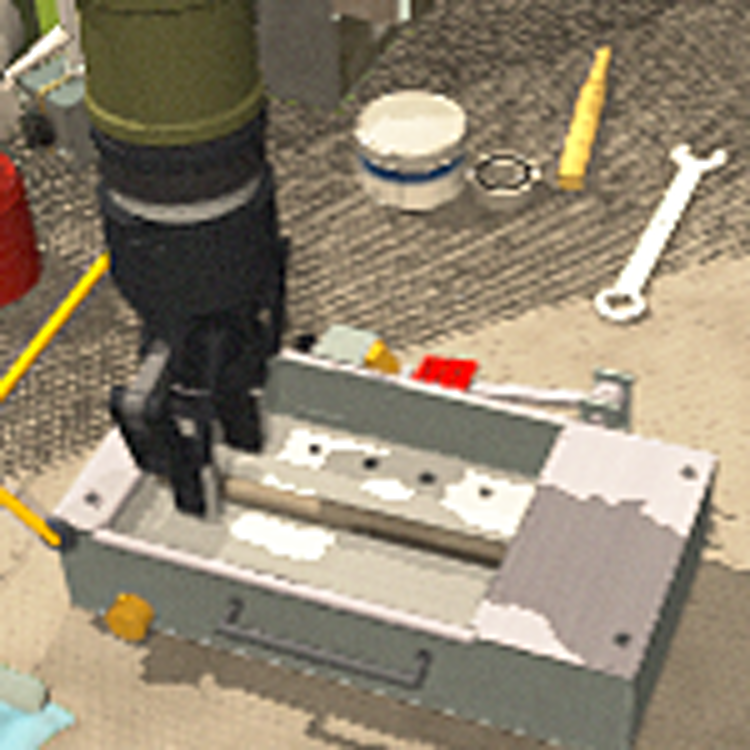

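The fingers straddle the shaft at around (215,490). Next I'll lower by 5 mm and close.

Emit:
{"op": "move_arm", "data": {
  "targets": [
    {"tx":0,"ty":0,"tz":0.004,"yaw":0},
    {"tx":0,"ty":0,"tz":0.0015,"yaw":0},
    {"tx":0,"ty":0,"tz":0,"yaw":0},
    {"tx":0,"ty":0,"tz":0,"yaw":0},
    {"tx":0,"ty":0,"tz":0,"yaw":0},
    {"tx":0,"ty":0,"tz":0,"yaw":0},
    {"tx":0,"ty":0,"tz":0,"yaw":0}
  ],
  "gripper": 1,
  "newtons": 30
}}

```text
time: 8.72
tool_pos: [657.4, 181.7, 32.1]
ee_rot: [0.055, -3.135, -0.079]
ft_force: [-0.0, -0.5, 2.0]
width: 11.1
```

Run:
```python
from h import *
rel(T(p,[76,-6.5,31]))
```

```text
t 8.72 tcp [657.4 181.7  32.1] tank [[90.9 -5.8 32.1]] F [-0.  -0.5  2. ] M [-0.18 -0.1   0.06] w 11.1 tilt [-0.006  0.051 -0.999]
shift [14.9 -0.8  1.1] yaw -3.145
```

Emit:
{"op": "move_arm", "data": {
  "targets": [
    {"tx":0.004,"ty":0,"tz":0,"yaw":0},
    {"tx":0.004,"ty":0,"tz":0,"yaw":0},
    {"tx":0.004,"ty":0,"tz":0,"yaw":0},
    {"tx":0.003,"ty":0,"tz":0,"yaw":0},
    {"tx":0,"ty":0,"tz":0,"yaw":0},
    {"tx":0,"ty":0,"tz":0,"yaw":0}
  ]
}}

```text
time: 9.22
tool_pos: [641.3, 181.3, 32.1]
ee_rot: [0.055, -3.133, -0.08]
ft_force: [-1.1, 0.6, 3.9]
width: 11.1
```

Run:
```python
from h import *
rel(T(p,[74,-6.5,31]))
```

```text
t 9.22 tcp [641.3 181.3  32.1] tank [[74.8 -5.5 32.1]] F [-1.1  0.6  3.9] M [ 0.05  0.08 -0.  ] w 11.1 tilt [-0.008  0.051 -0.999]
shift [ 0.8 -1.1  1. ] yaw -3.144
```

Emit:
{"op": "move_arm", "data": {
  "targets": [
    {"tx":0,"ty":0,"tz":-0.006,"yaw":0},
    {"tx":0,"ty":0,"tz":-0.008,"yaw":0},
    {"tx":0.001,"ty":0,"tz":-0.008,"yaw":0},
    {"tx":0.001,"ty":0,"tz":-0.008,"yaw":0},
    {"tx":0,"ty":0,"tz":0,"yaw":0},
    {"tx":0,"ty":0,"tz":0,"yaw":0}
  ],
  "newtons": 20
}}

```text
time: 9.72
tool_pos: [640.9, 179.8, 62.6]
ee_rot: [0.055, -3.136, -0.08]
ft_force: [-0.6, 0.0, -2.5]
width: 11.0
```

Run:
```python
from h import *
rel(T(p,[74,-6.5,31]))
look("side","s4",(220,120,370,270),5)
```

```text
t 9.72 tcp [640.9 179.8  62.6] tank [[74.3 -7.1 62.6]] F [-0.6  0.  -2.5] M [-0.08 -0.2  -0.05] w 11.0 tilt [-0.005  0.051 -0.999]
shift [ 0.2 -1.1 31.6] yaw -3.145
```

View pics/s4.png

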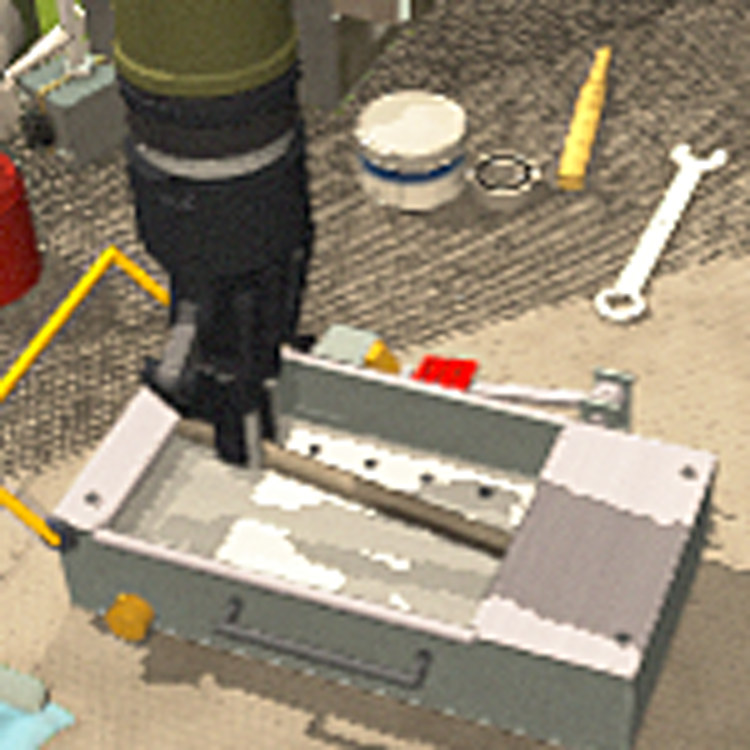

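The grip holds the shaft with the full weight on it (Fz ≈ -2.5), partly tilted and with its far end by the deck edge at (180,425). I'll lift a little further and watch the force.

Emit:
{"op": "move_arm", "data": {
  "targets": [
    {"tx":0.001,"ty":0,"tz":-0.006,"yaw":0},
    {"tx":0.001,"ty":0,"tz":-0.006,"yaw":0},
    {"tx":0,"ty":0,"tz":0,"yaw":0},
    {"tx":0,"ty":0,"tz":0,"yaw":0}
  ]
}}

```text
time: 10.1
tool_pos: [638.7, 179.0, 74.3]
ee_rot: [0.055, -3.135, -0.08]
ft_force: [0.0, 1.3, -2.4]
width: 11.0
```

Run:
```python
from h import *
rel(T(p,[74,-6.5,31]))
for z in (41,50,60,67): print(z,(proj("side",T(p,[[-67,-7,z]]))-[220,120])*5)
```

```text
t 10.10 tcp [638.7 179.   74.3] tank [[72.1 -7.7 74.3]] F [ 0.   1.3 -2.4] M [-0.04 -0.25  0.03] w 11.0 tilt [-0.006  0.051 -0.999]
shift [-2.1 -1.  43.3] yaw -3.145
41 [[530.46301114 553.25279748]]
50 [[530.62449581 540.02919149]]
60 [[530.80639002 525.105194  ]]
67 [[530.93528795 514.51066244]]
```

The shaft pivots in the pads as it should. I'll keep raising with a small drift forward.

Emit:
{"op": "move_arm", "data": {
  "targets": [
    {"tx":0,"ty":0,"tz":-0.008,"yaw":0},
    {"tx":0,"ty":0,"tz":-0.008,"yaw":0},
    {"tx":-0.002,"ty":0,"tz":-0.008,"yaw":0},
    {"tx":-0.003,"ty":0,"tz":-0.008,"yaw":0},
    {"tx":-0.003,"ty":0,"tz":-0.008,"yaw":0},
    {"tx":0,"ty":0,"tz":0,"yaw":0},
    {"tx":0,"ty":0,"tz":0,"yaw":0}
  ]
}}

```text
time: 10.68
tool_pos: [647.8, 177.4, 114.7]
ee_rot: [0.054, -3.136, -0.08]
ft_force: [0.5, -0.5, -3.4]
width: 10.8
```

Run:
```python
from h import *
rel(T(p,[74,-6.5,31]))
look("side","s5",(220,120,370,270),5)
```

```text
t 10.68 tcp [647.8 177.4 114.7] tank [[ 81.1  -9.7 114.7]] F [ 0.5 -0.5 -3.4] M [-0.07 -0.16  0.02] w 10.8 tilt [-0.005  0.051 -0.999]
shift [ 6.8 -1.1 83.8] yaw -3.145
```

View pics/s5.png

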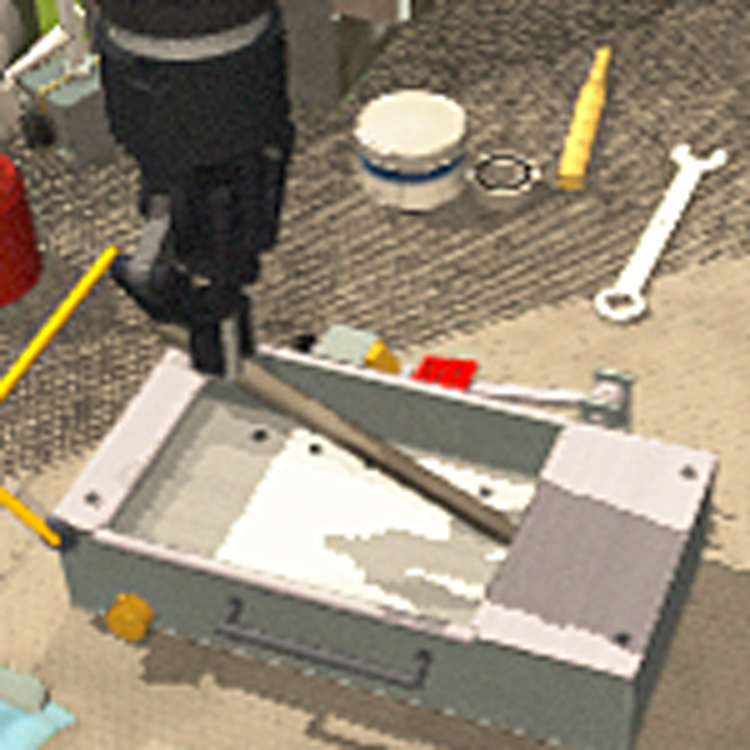

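The far end is out above the deck, and the near end is still just under the near deck at (510,530). I'll move forward first and then up.

Emit:
{"op": "move_arm", "data": {
  "targets": [
    {"tx":-0.007,"ty":0,"tz":-0.003,"yaw":0},
    {"tx":-0.009,"ty":0,"tz":-0.004,"yaw":0},
    {"tx":-0.009,"ty":0,"tz":-0.004,"yaw":0},
    {"tx":-0.009,"ty":0,"tz":-0.006,"yaw":0},
    {"tx":-0.006,"ty":0,"tz":-0.01,"yaw":0},
    {"tx":-0.002,"ty":0,"tz":-0.012,"yaw":0},
    {"tx":0,"ty":0,"tz":-0.012,"yaw":0},
    {"tx":0,"ty":0,"tz":0,"yaw":0}
  ]
}}

```text
time: 11.4
tool_pos: [690.1, 176.2, 166.1]
ee_rot: [0.054, -3.137, -0.081]
ft_force: [1.3, 1.1, -2.6]
width: 10.7
```

Run:
```python
from h import *
rel(T(p,[74,-6.5,31]))
```

```text
t 11.40 tcp [690.1 176.2 166.1] tank [[123.3 -12.5 166.1]] F [ 1.3  1.1 -2.6] M [-0.09 -0.24  0.  ] w 10.7 tilt [-0.004  0.051 -0.999]
shift [ 49.   -1.1 135.3] yaw -3.145
```

Emit:
{"op": "move_arm", "data": {
  "targets": [
    {"tx":0,"ty":0,"tz":-0.01,"yaw":0},
    {"tx":0,"ty":0.001,"tz":-0.015,"yaw":0},
    {"tx":0,"ty":0.001,"tz":-0.02,"yaw":0},
    {"tx":0,"ty":0.001,"tz":-0.02,"yaw":0},
    {"tx":0,"ty":0.001,"tz":-0.02,"yaw":0},
    {"tx":0,"ty":0.001,"tz":-0.02,"yaw":0},
    {"tx":0.005,"ty":0.001,"tz":-0.02,"yaw":0},
    {"tx":0.01,"ty":0.001,"tz":-0.02,"yaw":0},
    {"tx":0.015,"ty":0.001,"tz":-0.02,"yaw":0},
    {"tx":0.015,"ty":0.001,"tz":-0.02,"yaw":0},
    {"tx":0.01,"ty":0.001,"tz":-0.01,"yaw":0},
    {"tx":0,"ty":0,"tz":0,"yaw":0}
  ],
  "newtons": 60
}}

```text
time: 12.4
tool_pos: [633.8, 174.6, 363.3]
ee_rot: [0.056, -3.137, -0.082]
ft_force: [-0.5, 0.7, -2.6]
width: 9.5
```

Run:
```python
from h import *
rel(T(p,[74,-6.5,31]));print(bot.read_state()["qpos"].round(2))
look("side","s6")
```

```text
t 12.40 tcp [633.8 174.6 363.3] tank [[ 67.  -11.9 363.3]] F [-0.5  0.7 -2.6] M [-0.15 -0.12 -0.02] w 9.5 tilt [-0.004  0.052 -0.999]
shift [ -7.6 -11.8 332.1] yaw -3.144
[0.24 0.5  0.57 1.63 0.05 0.21]
```

View pics/s6.png

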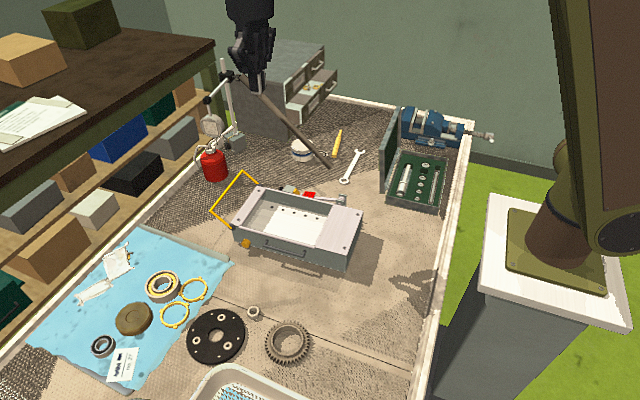

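Emit:
{"op": "move_arm", "data": {
  "targets": [
    {"tx":0,"ty":0,"tz":0,"yaw":0},
    {"tx":0,"ty":0,"tz":0,"yaw":0},
    {"tx":0,"ty":0,"tz":0,"yaw":0},
    {"tx":0,"ty":0,"tz":0,"yaw":0},
    {"tx":0,"ty":0,"tz":0,"yaw":0},
    {"tx":0,"ty":0,"tz":0,"yaw":0},
    {"tx":0,"ty":0,"tz":0,"yaw":0},
    {"tx":0,"ty":0,"tz":0,"yaw":0},
    {"tx":0,"ty":0,"tz":0,"yaw":0},
    {"tx":0,"ty":0,"tz":0,"yaw":0},
    {"tx":0,"ty":0,"tz":0,"yaw":0},
    {"tx":0,"ty":0,"tz":0,"yaw":0}
  ]
}}

```text
time: 13.45
tool_pos: [635.0, 174.3, 359.9]
ee_rot: [0.055, -3.134, -0.08]
ft_force: [-0.0, -0.9, -3.4]
width: 9.3
```

Run:
```python
from h import *
rel(T(p,[74,-6.5,31]))
g=bot.read_state()["tool_pos"]
for th in (30,40,50):
    a=np.radians(th);d=np.array([-np.cos(a),-.038*np.cos(a),-np.sin(a)])*205;print(th,proj("side",g+d),g[2]+d[2])
im=cv2.imread("pics/s6.png");look("side","s7");b=cv2.imread("pics/s7.png")
d=cv2.absdiff(im,b).max(2);print("changed px",(d>40).sum(),"in shaft box",(d[75:170,235:335]>40).sum())
```

```text
t 13.45 tcp [635.  174.3 359.9] tank [[ 68.2 -12.3 359.9]] F [-0.  -0.9 -3.4] M [-0.07 -0.19  0.04] w 9.3 tilt [-0.007  0.051 -0.999]
shift [ -7.5 -10.9 328.8] yaw -3.145
30 [[349.38991542 156.97967685]] 257.446320407186
40 [[338.46142313 167.01527154]] 228.1748604214455
50 [[326.03204765 174.33904026]] 202.90720956779552
changed px 1076 in shaft box 280
```

Emit:
{"op": "move_arm", "data": {
  "targets": [
    {"tx":0,"ty":0,"tz":0,"yaw":0},
    {"tx":0,"ty":0,"tz":0,"yaw":0},
    {"tx":0,"ty":0,"tz":0,"yaw":0},
    {"tx":0,"ty":0,"tz":0,"yaw":0},
    {"tx":0,"ty":0,"tz":0,"yaw":0},
    {"tx":0,"ty":0,"tz":0,"yaw":0},
    {"tx":0,"ty":0,"tz":0,"yaw":0},
    {"tx":0,"ty":0,"tz":0,"yaw":0},
    {"tx":0,"ty":0,"tz":0,"yaw":0},
    {"tx":0,"ty":0,"tz":0,"yaw":0},
    {"tx":0,"ty":0,"tz":0,"yaw":0},
    {"tx":0,"ty":0,"tz":0,"yaw":0}
  ]
}}

```text
time: 14.5
tool_pos: [635.0, 174.3, 359.9]
ee_rot: [0.055, -3.134, -0.079]
ft_force: [-1.1, -0.0, -3.9]
width: 9.6
```

Run:
```python
from h import *
rel(T(p,[74,-6.5,31]))
look("side","s8");a=cv2.imread("pics/s7.png");b=cv2.imread("pics/s8.png")
d=cv2.absdiff(a,b).max(2);print("changed px",(d>40).sum(),"in shaft box",(d[75:170,235:335]>40).sum())
cv2.imwrite("pics/s8c.png",cv2.resize(b[60:240,200:380],None,fx=3.3,fy=3.3,interpolation=cv2.INTER_CUBIC))
```

```text
t 14.50 tcp [635.  174.3 359.9] tank [[ 68.2 -12.3 359.9]] F [-1.1 -0.  -3.9] M [-0.07 -0.2   0.02] w 9.6 tilt [-0.007  0.051 -0.999]
shift [ -7.5 -10.9 328.7] yaw -3.145
changed px 12 in shaft box 2
```

View pics/s8c.png

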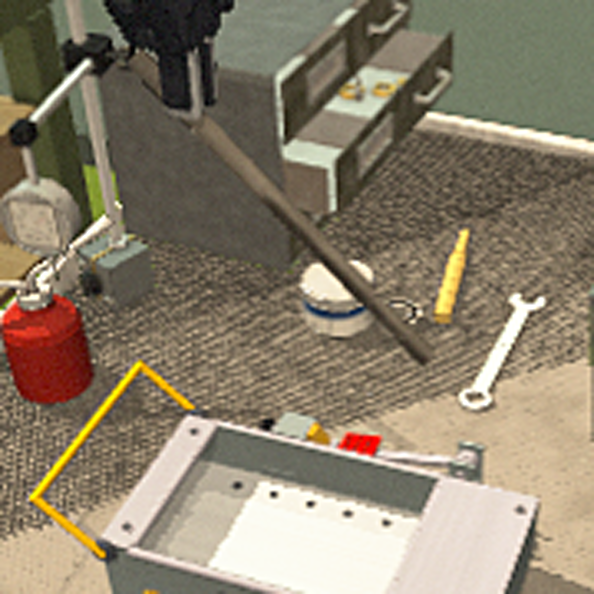

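The shaft is held still, with its near end at crop (425,358), roughly z 200–230 mm. The lever is latched, the bar is off the opening and the other parts haven't moved. I'll hand the job in.

```bash
python3 -c "
from workcell import bot
print(bot.finish_job())"
```

```text
the job is handed in; nothing more can be done
None
```

I pressed the lever to its stop at about 17 N and let it go. It stayed latched, and the yellow bar swung off beyond the far end of the tank. I then gripped the shaft near its far end, drew it about 16 mm toward the robot and lifted it out far end first, letting it pivot in the pads. I handed the job in at about 14.6 s.

**Last checks:**
- **Shaft:** it is held at 60 N and tilted about 45°. Its lowest end is at an estimated 200–230 mm, against the deck top at 70 mm. Over a one-second hold the TCP did not move and two side pictures matched.
- **Lever and bar:** the last picture shows the lever still latched and the bar clear of the opening.
- **Other parts:** those visible in the last pictures had not moved.

**What disagreed:**
- **Tilted tool:** joint 6 ran into its range limit early, before I turned it the other way. That left the tool about 0.05 rad off vertical for the rest of the job, with no visible effect.
- **Grip width:** it read 9.3–9.6 mm at 60 N, although the shaft is 12 mm wide. I put this down to gripping with the finger tips only, and there was no sign of slipping.
- **Wrist force:** the last vertical reading was -3.9 N, more than the shaft's weight of about 2.4 N. Readings were noisy and I did not look into it.

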